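# Put the shoe rack's things back on their own tiles

## Robot

A 6-joint arm with a two-finger parallel gripper is mounted at the origin on the work surface. World frame = base frame: x ahead of the robot, y to its left, z up, the work surface at z = 0. Lengths are in m, angles in rad, forces in N, time in s.
With the tool pointing down it reaches from about 0.375 to 0.9 m from the base axis. Payload 3.1 kg.
Tool frame: the origin (TCP) lies at the centre of the arm's flange, where the gripper is bolted on; the fingertips stand robot.tip_extent ahead of it and the grasp point (between the pads) lies 164 mm ahead of it (robot.tip_extent is the distance from the TCP to the fingertips, in m); z points along the fingers, y is the line along which they close (so a half turn about z gives the same grasp; the last joint's range is limited). The gripper opens to 87 mm and grips with 3 to 60 N. Pads are 19 mm wide; open, the fingers measure 117 mm over their backs; the gripper's body (75 mm by 190 mm) begins 51 mm behind the grasp point.
Start: joints at [0.998, 0.527, 1.433, -0, 1.181, -0.178], TCP at [0.24, 0.577, 0.405] pointing down, gripper open.
Joint ranges: [-3.08, 3.08], [-0.75, 2.2], [0.22, 2.44], [-1.43, 4.57], [0, 2.65], [-2.85, 2.85]. Speed limits (rad/s): [2.79, 2.79, 3.14, 3.14, 3.14, 3.14].

## Interface

Orientations are given as a unit quaternion [x, y, z, w].
In Python, from rig import get_obs, camera, hand_in, cut_out, robot gives the robot as it stands.
- The arm moves only by the tool step_arm, never from a script. Its argument "rows" is a list of rows, each a list of 6 numbers: the shift along the world's x, y, z in m, then the turn, a rotation vector about the world's x, y, z in degrees. A call has 1 to 12 rows; each row shifts and turns the commanded pose from where the row before left it; what a row does not reach is not made up. A row lasts 1/8 s, in which the tool goes at most 62.5 mm and 10.7 degrees, less where a joint would pass 70% of its speed; a pose out of reach is approached as far as the arm can. A call is refused whole if a number of a shift passes 0.0625 or a number of a turn 10.7, either way. A call with a gripper value outside its range is refused whole. "jaw" is the finger opening in m, from 0 to 0.087, set as the call begins (left out, the last holds). The fingers move at their own pace and stop on an object; "squeeze" is the grip in N (left out, the last holds). Time passes only in rows, so rows that do not move let the fingers close. It gives the time, the measured TCP pose, the force, the opening and the grip force at its end, in the units of the state.
- get_obs(): the state, without advancing time (a new reading comes with each control period).
- camera(name): name is "scene" or "top" or "wrist"; returns a dict with "pixels" (400x640x3 uint8, blue, green, red), "depth" (400x640 float32, m along the optical axis (not along the pixel's ray), 0 where there is no reading), "fov_y" (degrees; the focal length in pixels is half the picture's height over the tangent of half this angle, whatever the lens; pixels are square), "cx", "cy" (the principal point, pixels), "extrinsics" (4x4, takes a point from camera to world coordinates); the wrist camera has in their place "mount" (4x4, takes a point from camera to tool coordinates, whose origin is the TCP and whose axes are the flange's). Camera axes: x right, y up, looking along -z (the intrinsics and any distortion apply to the point x, -y, -z); pixel columns grow to the right and rows downward; lengths in m; the calibration is good to about 2 mm. A picture is of the moment at which its call begins: read the wrist's pose just before it.
- hand_in(): hands the job in; it is judged then, once.
Trained networks look in the newest picture that a camera, given by its name, has taken for a name from the list of things; names that differ only in an ending like _2 or _b are one class to them, and where a whole thing is asked for, a point or a joint stands for the part that bears it (a point fixed in the world has none). Each returns a list of dicts, best first, with "confidence" (0 to 1); they miss things now and then, are a little off and sometimes report something else, mostly with a low value. They report only what shows in the picture. A call takes as long as a camera call. They do not tell look-alikes from the thing itself.
- cut_out(label, camera): "region" (400x640 bool, what is visible of it) and "extent" ([centre column, centre row, width, height] in pixels, round what is visible of it).
The state is a dict: "time": time; "q": joint angles; "joint_velocities": joint speeds; "joint_torque": joint torques, N m; "position": TCP position; "tool_rot": TCP orientation; "ft_force": force on the tool from outside, world axes, zero at the start; "moment": the same for the moment, N m; "grip_width": finger opening in m; "grip_force": force on a finger pad.
Only numpy, scipy, OpenCV 4.12 (cv2) and the standard library are available. Lean on these libraries where they do the work, as an engineer would, in place of code of your own. Each camera call takes 0.05 s, during which the arm holds its last target. There are 200 camera calls.

## Task

Four things on top of the shoe rack have ended up on one another's places: begin by parking one of them on the empty black slate, then shift them round until the cedar boot shaper is on the green plate, the frosted glass paperweight on the cork mat, the orange clog insert on the blue tile and the chrome bottle opener on the white marble tile. Each should lie well centred on its own place, flat on its underside, let go, with the slate empty again. Set the glass paperweight down gently, do not drop it, and leave the white bud vase standing where it is.

Things in the scene. Friction and masses are not known exactly. Their poses are not given: they have to be found in the camera images.
- shaper: Loose upright boot shaper: cedar block with round ends, a dark lengthwise split and a brass ball on top; 0.16 kg. Block 104 mm long (x), 44 mm wide (y, flat parallel sides over the middle 60 mm), 55 mm high; ball 23 mm across, its top 78 mm above the foot. Origin: centre of its underside; z up. (A second shaper, stuck in a boot at the side, is decoration.)
- paperweight: Loose frosted pale glass paperweight, a round puck with a domed top, 58 mm across with upright sides to 30 mm, 47 mm high in all; about 0.28 kg. Origin: centre of its underside, z up. It stands on its flat foot.
- clog_insert: Loose orange plastic clog insert, shoe-shaped from above with dark holes on top; about 0.09 kg. 120 mm long (x) by 48 mm wide (y, flat parallel sides over the middle 72 mm), round at both ends; heel half (+x) 42 mm high, middle of the front half 32 mm, toe end (-x) 26 mm. Origin: centre of its flat underside, z up.
- opener: Loose chrome bottle opener lying flat, 12 mm thick, 120 mm long (x); about 0.11 kg. Bar handle 20 mm wide (y) from x = -60 to +22 mm, then a 38 mm wide open square head to x = +60 mm. Origin: middle of its length, on its underside, which lies on the handle; z up.
- green_plate: Round green enamel plate, flat, the shaper's home; all five places are fixed to the shelf, 8 mm thick and 120 mm across. Origin: centre of its underside (its top is 8 mm up), z up.
- cork_mat: Round tan cork mat, the paperweight's home; all five places are fixed to the shelf, 8 mm thick and 120 mm across. Origin: centre of its underside (its top is 8 mm up), z up.
- blue_tile: Square plain blue tile, the clog insert's home; all five places are fixed to the shelf, 8 mm thick and 120 mm across. Origin: centre of its underside (its top is 8 mm up), z up.
- marble_tile: Square white marble tile, the bottle opener's home; all five places are fixed to the shelf, 8 mm thick and 120 mm across. Origin: centre of its underside (its top is 8 mm up), z up.
- slate_tile: Square black slate tile, empty at the start and at the end: the spare place; all five places are fixed to the shelf, 8 mm thick and 120 mm across. Origin: centre of its underside (its top is 8 mm up), z up.
- bud_vase: White ceramic bud vase, empty, 50 mm across at its widest, 90 mm high, 0.25 kg, standing loose between the places; it is to stay where it is. Origin: centre of its underside, z up.
Mind the look-alikes: they are no part of the job. There is more than one size of the paperweight; the one meant has the size given above.

How it is judged:
On the way:
1. one of the four things has been set down and let go on the black slate (((horizontal distance between shaper and slate_tile below 0.04 m and z of shaper in the frame of slate_tile below 0.012 m and linear speed of shaper below 0.02 m/s and contact force between shaper and the fingers below 0.1 N) or (horizontal distance between paperweight and slate_tile below 0.04 m and z of paperweight in the frame of slate_tile below 0.012 m and linear speed of paperweight below 0.02 m/s and contact force between paperweight and the fingers below 0.1 N) or (horizontal distance between clog_insert and slate_tile below 0.04 m and z of clog_insert in the frame of slate_tile below 0.012 m and linear speed of clog_insert below 0.02 m/s and contact force between clog_insert and the fingers below 0.1 N) or (horizontal distance between opener and slate_tile below 0.04 m and z of opener in the frame of slate_tile below 0.012 m and linear speed of opener below 0.02 m/s and contact force between opener and the fingers below 0.1 N))), for 0.2 s.
At the end, for the whole second after the job is handed in: The shaper is on the green plate, the paperweight on the cork mat, the clog insert on the blue tile and the opener on the marble tile: each within 15 mm of the centre of its place, its underside on it, tilted less than 0.15 rad and at rest, so that the slate is empty (horizontal distance between shaper and green_plate below 0.015 m and z of shaper in the frame of green_plate between 0.004 and 0.012 m and angle between each of shaper, paperweight, clog_insert, opener's own z axis and vertical below 0.15 rad and linear speed of each of shaper, paperweight, clog_insert, opener below 0.02 m/s and angular speed of each of shaper, paperweight, clog_insert, opener below 0.2 rad/s and horizontal distance between paperweight and cork_mat below 0.015 m and z of paperweight in the frame of cork_mat between 0.004 and 0.012 m and horizontal distance between clog_insert and blue_tile below 0.015 m and z of clog_insert in the frame of blue_tile between 0.004 and 0.012 m and horizontal distance between opener and marble_tile below 0.015 m and z of opener in the frame of marble_tile between 0.004 and 0.012 m); the robot touches nothing.
It fails at once if the bud vase is moved more than 20 mm or tipped (distance of bud_vase from where it was at the start of the episode above 0.02 m or angle between bud_vase's own z axis and vertical above 0.3 rad).
It fails at once if the glass paperweight is dropped or slammed on a place (over 60 N) (contact force between paperweight and green_plate above 60 N or contact force between paperweight and cork_mat above 60 N or contact force between paperweight and blue_tile above 60 N or contact force between paperweight and marble_tile above 60 N or contact force between paperweight and slate_tile above 60 N).
It also fails if it takes over 136 s, if anything falls off the work surface, if the arm or the gripper's body presses on something with over 40 N, if the wrist force passes 120 N, or if a joint passes its speed limit or range.

## Working session

There is one attempt and no reset: what is moved stays moved. The work goes in short steps, Python scripts to look and compute and a tool call to move; the robot and the scene stay as the last step left them, time stands still between calls to the robot, and variables do not carry over. Pictures are saved under pics/ and viewed, at most 14 in all, crops included, and the job is handed in when it is done.

Besides the shell and the picture viewer there is one more tool, called after "Emit:" by a JSON object that holds its "fn" and its "kwargs", one argument or row to a line. step_arm: Moves the arm, as the interface text tells. Its arguments: {"type":"object","properties":{"rows":{"type":"array"},"jaw":{"type":"number"},"squeeze":{"type":"number"}},"required":["rows"]}

```bash
ls; mkdir -p pics; cat > h.py <<'E'
import numpy as np, cv2
from rig import get_obs, camera, hand_in, cut_out, robot
from scipy.spatial.transform import Rotation as R
def cam(name):
    o=get_obs(); c=camera(name)
    if 'extrinsics' in c: c['E']=np.array(c['extrinsics'])
    else:
        T=np.eye(4);T[:3,:3]=R.from_quat(o['tool_rot']).as_matrix();T[:3,3]=o['position']; c['E']=T@np.array(c['mount'])
    c['f']=200/np.tan(np.radians(c['fov_y'])/2)
    return c
def cloud(c):
    v,u=np.mgrid[:400,:640]; d=c['depth']
    P=np.stack([(u-c['cx'])/c['f']*d,-(v-c['cy'])/c['f']*d,-d],-1)
    P=P@c['E'][:3,:3].T+c['E'][:3,3]; P[d==0]=np.nan
    return P
E
python3 - <<'E'
from h import *
print(robot if not callable(robot) else '', getattr(robot,'tip_extent',None)); o=get_obs(); print(o)
for n in ['scene','top','wrist']:
    c=cam(n); cv2.imwrite(f'pics/{n}0.png',c['pixels']); print(n,c.keys(),c['f'],c['E'].round(3).tolist(),(c['depth']>0).mean())
    P=cloud(c)
    for l in ['shaper','paperweight','clog_insert','opener','green_plate','cork_mat','blue_tile','marble_tile','slate_tile','bud_vase']:
        for r in cut_out(l,n)[:3]:
            q=P[r['region']]; q=q[~np.isnan(q[:,0])]
            print(l,round(r['confidence'],2),np.round(r['extent']), np.median(q,0).round(3) if len(q) else None, (np.percentile(q,2,axis=0).round(3),np.percentile(q,98,axis=0).round(3)) if len(q) else '')
E
```

```text
pics
<Robot object at 0x7fc576b5fe00> 0.1822
{'time': 0.0, 'q': array([ 9.97463956e-01,  5.28441178e-01,  1.43389938e+00, -2.71167374e-06,
        1.18137246e+00, -1.78478831e-01]), 'joint_velocities': array([-4.88245490e-05,  5.46075687e-04, -2.80937883e-04, -1.47777463e-03,
       -8.88411221e-04, -1.68578612e-04]), 'joint_torque': array([-1.02297690e-03, -4.40044999e+01, -1.76588130e+01,  6.30819728e-02,
        5.81089477e-02, -1.52281268e-04]), 'position': array([0.24019211, 0.57663104, 0.40378749]), 'tool_rot': array([ 1.96146123e-01,  9.80574105e-01, -9.86617049e-04, -3.88043086e-04]), 'ft_force': array([-0.54757279,  0.53490426, -0.42781763]), 'moment': array([-0.0283345 ,  0.01201193, -0.00293655]), 'grip_force': 0.0, 'grip_width': 0.08685043578179226}
scene dict_keys(['pixels', 'depth', 'fov_y', 'cx', 'cy', 'extrinsics', 'E', 'f']) 362.16516043241336 [[0.083, -0.634, 0.769, 1.142], [0.996, 0.036, -0.078, -0.069], [0.022, 0.772, 0.635, 0.561], [0.0, 0.0, 0.0, 1.0]] 0.996078125
shaper 0.9 [250. 256.  28.  59.] [ 0.676 -0.144  0.062] (array([ 0.605, -0.168,  0.008]), arra
[... 2735 characters left out ...]
e 0.88 [393. 138.  74.  74.] [ 0.648 -0.122  0.008] (array([ 0.585, -0.21 ,  0.004]), array([ 0.716, -0.079,  0.012]))
marble_tile 0.71 [311. 227.  80.  75.] [0.47  0.015 0.008] (array([ 0.414, -0.047,  0.004]), array([0.54 , 0.08 , 0.012]))
slate_tile 0.55 [243. 137.  75.  69.] [0.65  0.15  0.008] (array([0.589, 0.088, 0.004]), array([0.71 , 0.21 , 0.012]))
bud_vase 0.81 [327. 156.  30.  27.] [ 0.603 -0.005  0.057] (array([ 0.588, -0.029, -0.001]), array([0.625, 0.016, 0.092]))
wrist dict_keys(['pixels', 'depth', 'fov_y', 'cx', 'cy', 'mount', 'E', 'f']) 333.7638581431091 [[0.385, -0.88, -0.277, 0.163], [0.923, 0.367, 0.116, 0.609], [-0.0, -0.3, 0.954, 0.383], [0.0, 0.0, 0.0, 1.0]] 0.9959375
```

```bash
python3 - <<'E'
import cv2
a=cv2.imread('pics/top0.png')[60:320,120:540]; cv2.imwrite('pics/t1.png',cv2.resize(a,(800,495),interpolation=cv2.INTER_CUBIC))
E
```

```text
(no output)
```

View pics/t1.png

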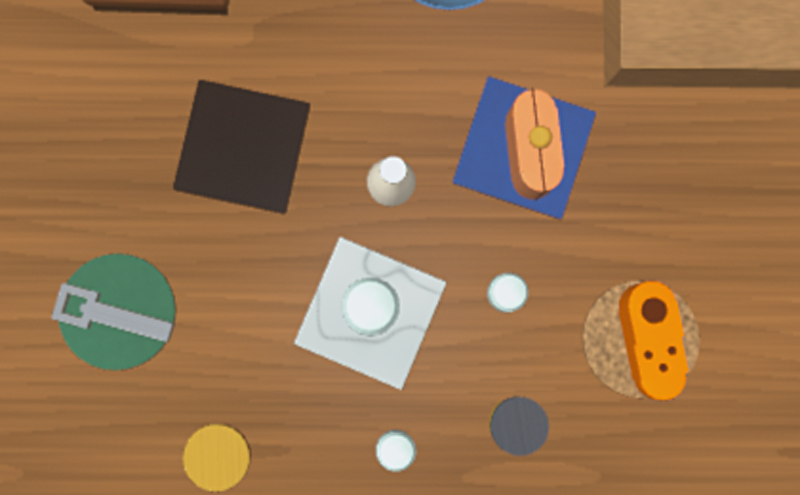

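View pics/scene0.png

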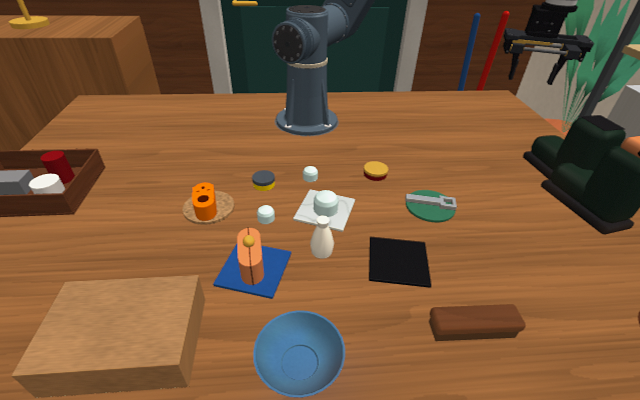

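The pictures show where each thing is: the opener is on green, the paperweight on marble (crop 370,305), the clog insert on cork and the shaper on blue. The slate is empty (243,147) and the vase is at (392,180). The small pucks at (508,292) and (395,450) are the look-alikes. Next I measure poses from both views.

```bash
cat > m.py <<'E'
from h import *
def rect(q,name):
    p=(q[:,:2]*1000).astype(np.float32); (cx,cy),(w,h),a=cv2.minAreaRect(p)
    b=cv2.boxPoints(((cx,cy),(w,h),a)); e=[b[1]-b[0],b[2]-b[1]]; e=max(e,key=np.linalg.norm)
    print(name,'c',round(cx,1),round(cy,1),'size',round(max(w,h),1),round(min(w,h),1),'longaxis',round(np.degrees(np.arctan2(e[1],e[0]))%180,1),'z',np.percentile(q[:,2]*1000,[2,50,98]).round(1),len(q))
C={n:cam(n) for n in ['top','scene']}; P={n:cloud(C[n]).reshape(-1,3) for n in C}
E
cat > m1.py <<'E'
from m import *
def near(n,x,y,r,zl,zh):
    q=P[n]; return q[(np.hypot(q[:,0]-x,q[:,1]-y)<r)&(q[:,2]>zl)&(q[:,2]<zh)]
for n in P:
    print(n)
    for l,x,y,zl,zh in [('shaper',.645,-.146,.055,.075),('ball',.645,-.146,.08,.1),('pw',.481,.016,.015,.1),('pwtop',.481,.016,.048,.1),('clog',.451,-.265,.02,.1),('clogheel',.451,-.265,.045,.1),('opener',.47,.28,.015,.1),('vase',.605,-.004,.015,.1)]:
        rect(near(n,x,y,.075 if l!='vase' else .045,zl,zh),l)
    for l in ['green_plate','cork_mat','blue_tile','marble_tile','slate_tile']:
        for r in cut_out(l,n)[:1]:
            m=r['region'].reshape(-1); q=P[n][m]; q=q[(q[:,2]<.014)&(q[:,2]>.005)]
            if len(q)>50: rect(q,l)
    q=P[n]; q=q[(q[:,0]>.7)&(q[:,0]<1)&(q[:,1]<-.1)&(q[:,1]>-.5)&(q[:,2]>.02)]; rect(q,'box'); print(q[:,:2].min(0),q[:,1].max())
E
python3 m1.py
```

```text
top
shaper c 646.6 -149.2 size 103.7 45.5 longaxis 4.9 z [58.4 63.3 66.7] 1062
ball c 645.6 -149.8 size 20.0 18.2 longaxis 25.8 z [80.2 84.  87.9] 87
pw c 482.2 14.6 size 56.4 55.1 longaxis 0.6 z [37.3 50.  56.9] 721
pwtop c 482.4 14.7 size 46.9 46.8 longaxis 90.2 z [48.2 52.3 57.3] 475
clog c 450.3 -269.2 size 118.9 49.8 longaxis 10.9 z [23.6 42.7 53.4] 1650
clogheel c 461.9 -266.8 size 94.1 49.3 longaxis 9.9 z [46.6 50.4 53.9] 760
opener c 471.3 274.6 size 120.6 37.9 longaxis 74.4 z [15.9 20.  24.3] 733
vase c 608.4 -4.3 size 48.9 44.6 longaxis 68.9 z [25.9 58.7 92.8] 503
green_plate c 476.8 272.1 size 118.4 113.8 longaxis 170.1 z [ 5.3  8.3 12.1] 2139
blue_tile c 651.5 -145.0 size 120.8 120.0 longaxis 161.6 z [ 5.4  8.4 11.8] 2095
marble_tile c 477.7 15.0 size 119.9 119.4 longaxis 67.1 z [ 5.5  8.3 12.1] 2869
slate_tile c 650.1 150.0 size 120.8 120.1 longaxis 168.2 z [ 5.3  8.3 11.9] 3456
box c 804.0 -274.1 size 365.3 180.7 longaxis 84.7 z [24.4 70.  73.8] 11291
[ 0.71696001 -0.45085347] -0.10001100927674592
scene
shaper c 649.1 -146.7 size 104.2 43.8 longaxis 4.8 z [56.8 62.2 72.
[... 316 characters left out ...]
ize 62.6 48.4 longaxis 10.6 z [45.8 49.1 50.8] 350
opener c 473.3 277.2 size 119.8 42.2 longaxis 74.0 z [15.3 19.  21.1] 341
vase c 620.6 -4.1 size 45.5 34.8 longaxis 88.0 z [17.3 50.9 90. ] 650
green_plate c 483.8 267.5 size 114.7 99.4 longaxis 1.7 z [5.5 7.5 9.6] 613
cork_mat c 460.3 -258.5 size 118.9 109.8 longaxis 109.8 z [5.3 7.2 9.8] 684
blue_tile c 654.4 -142.8 size 120.3 119.5 longaxis 161.6 z [5.4 7.3 9.3] 1782
marble_tile c 480.4 17.6 size 121.7 120.1 longaxis 157.8 z [5.4 7.3 9.3] 966
slate_tile c 652.8 152.1 size 122.0 119.7 longaxis 167.8 z [5.6 7.5 9.4] 2524
box c 805.8 -274.8 size 349.5 212.0 longaxis 89.9 z [23.4 68.9 70.9] 18047
[ 0.70003308 -0.44954113] -0.10000183592634099
```

```bash
cat > circ.py <<'E'
from m import *
from scipy.optimize import least_squares
def fit(l,n,fb):
    # rim points of the place: angular bins, farthest visible point at plate height; robust fit r=60
    x0,y0=fb; px=C[n]['pixels'].reshape(-1,3); q=P[n]
    hsv=cv2.cvtColor(C[n]['pixels'],cv2.COLOR_BGR2HSV).reshape(-1,3)
    m=np.zeros(256000,bool)
    for r in cut_out(l,n)[:1]: m|=r['region'].reshape(-1)
    if l=='green_plate': m|=(np.hypot(q[:,0]-x0,q[:,1]-y0)<.09)&(hsv[:,0]>60)&(hsv[:,0]<95)&(hsv[:,1]>80)
    m&=(q[:,2]>.0045)&(q[:,2]<.0135)
    p=q[m,:2]; 
    if len(p)<50: return print(l,n,'none')
    a=np.arctan2(p[:,1]-y0,p[:,0]-x0); d=np.hypot(p[:,0]-x0,p[:,1]-y0); b=((a+np.pi)/(2*np.pi)*36).astype(int)
    rim=np.array([p[b==k][d[b==k].argmax()] for k in range(36) if (b==k).sum()>3])
    s=least_squares(lambda v:np.hypot(rim[:,0]-v[0],rim[:,1]-v[1])-.0595,[x0,y0],loss='soft_l1',f_scale=.002)
    print(l,n,(s.x*1000).round(1),'res',np.median(abs(s.fun))*1000,len(rim))
for n in P:
    fit('green_plate',n,(.477,.272)); fit('cork_mat',n,(.453,-.26))
E
python3 circ.py
```

```text
green_plate top [477.  274.1] res 0.33229239201047756 33
cork_mat top [ 451.9 -262.5] res 0.4165931074378293 25
green_plate scene [480.3 276.4] res 0.6001935969516641 28
cork_mat scene none
```

Emit:
{"fn": "step_arm", "kwargs": {
  "rows": [
    [0.029, -0.037, -0.01, 0, 0, -10.4],
    [0.029, -0.037, -0.01, 0, 0, -10.4],
    [0.029, -0.037, -0.01, 0, 0, -10.4],
    [0.029, -0.037, -0.01, 0, 0, -10.4],
    [0.029, -0.037, -0.02, 0, 0, -10.4],
    [0.029, -0.037, -0.02, 0, 0, -10.4],
    [0.029, -0.037, -0.03, 0, 0, -10.4],
    [0.029, -0.037, -0.03, 0, 0, -10.4],
    [0, 0, 0, 0, 0, 0],
    [0, 0, 0, 0, 0, 0]
  ],
  "jaw": 0.05,
  "squeeze": 25
}}

```text
time: 3.8
position: [0.4724, 0.281, 0.2649]
tool_rot: [0.798, 0.603, -0.0, -0.0]
ft_force: [0.6, -0.5, -0.9]
grip_width: 0.0496
grip_force: 0.0
```

```bash
cat > pose.py <<'E'
from h import *
def pose():
    o=get_obs(); M=R.from_quat(o['tool_rot']).as_matrix()
    g=o['position']+.164*M[:,2]
    print('t',round(o['time'],2),'tcp',o['position'].round(4),'grasp',g.round(4),'yaw_y',np.degrees(np.arctan2(M[1,1],M[0,1])).round(1)%180,'tilt',np.degrees(np.arccos(-M[2,2])).round(2),'w',o['grip_width'],'F',o['grip_force'],'ft',o['ft_force'].round(2),'q6',o['q'][5].round(2))
if __name__=='__main__': pose()
E
python3 - <<'E'
from pose import *
pose()
c=cam('wrist'); cv2.imwrite('pics/w1.png',c['pixels']); P=cloud(c).reshape(-1,3)
from m import rect
q=P[(np.hypot(P[:,0]-.472,P[:,1]-.276)<.075)&(P[:,2]>.014)&(P[:,2]<.03)]; rect(q,'opener wrist')
q=P[(np.hypot(P[:,0]-.478,P[:,1]-.275)<.055)&(P[:,2]<.013)]; print(len(q),np.median(q[:,2]))
E
```

```text
t 3.8 tcp [0.4724 0.281  0.2649] grasp [0.4723 0.2811 0.1009] yaw_y 164.2 tilt 0.03 w 0.04955053745221668 F 0.0 ft [ 0.62 -0.53 -0.87] q6 0.61
opener wrist c 473.7 278.2 size 113.5 38.0 longaxis 74.7 z [16.6 18.7 20. ] 4740
10891 0.006824121668874861
```

View pics/w1.png

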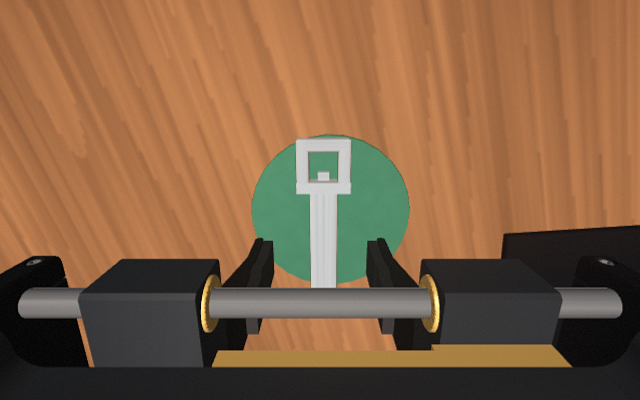

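The wrist view shows the opener's handle at column 323, midway between the fingers (250 and 380). The head is at the top, so I go down.

Emit:
{"fn": "step_arm", "kwargs": {
  "rows": [
    [0.0005, -0.001, -0.03, 0, 0, 0],
    [0, 0, -0.026, 0, 0, 0],
    [0, 0, -0.01, 0, 0, 0],
    [0, 0, -0.006, 0, 0, 0],
    [0, 0, 0, 0, 0, 0],
    [0, 0, 0, 0, 0, 0]
  ]
}}

```text
time: 4.7
position: [0.4731, 0.2801, 0.1935]
tool_rot: [0.798, 0.603, 0.001, 0.0]
ft_force: [0.6, 0.4, 0.3]
grip_width: 0.0503
grip_force: 0.0
```

Emit:
{"fn": "step_arm", "kwargs": {
  "rows": [
    [0, 0, 0, 0, 0, 0],
    [0, 0, 0, 0, 0, 0],
    [0, 0, 0, 0, 0, 0],
    [0, 0, 0, 0, 0, 0],
    [0, 0, 0, 0, 0, 0]
  ],
  "jaw": 0.0,
  "squeeze": 30
}}

```text
time: 5.32
position: [0.473, 0.2799, 0.1928]
tool_rot: [0.798, 0.603, 0.0, 0.0]
ft_force: [0.7, -0.9, 0.7]
grip_width: 0.0197
grip_force: 30.0
```

```bash
python3 pose.py
```

```text
t 5.33 tcp [0.473  0.2799 0.1928] grasp [0.4731 0.2799 0.0288] yaw_y 164.2 tilt 0.03 w 0.019743702180573527 F 30.000308454036713 ft [ 0.74 -0.9   0.66] q6 0.61
```

Emit:
{"fn": "step_arm", "kwargs": {
  "rows": [
    [0, 0, 0.02, 0, 0, 0],
    [0, 0, 0.06, 0, 0, 0],
    [0.036, -0.025, 0, 0, 0, 0],
    [0.036, -0.025, 0, 0, 0, 0],
    [0.036, -0.025, 0, 0, 0, 0],
    [0.036, -0.025, 0, 0, 0, 0],
    [0.035, -0.025, 0, 0, 0, 0],
    [0, 0, 0, 0, 0, 0],
    [0, 0, -0.04, 0, 0, 0],
    [0, 0, -0.025, 0, 0, 0],
    [0, 0, 0, 0, 0, 0],
    [0, 0, 0, 0, 0, 0]
  ]
}}

```text
time: 6.82
position: [0.6518, 0.1554, 0.2084]
tool_rot: [0.798, 0.603, 0.0, 0.0]
ft_force: [0.1, 0.1, -0.5]
grip_width: 0.0195
grip_force: 30.0
```

```bash
python3 pose.py
```

```text
t 6.83 tcp [0.6518 0.1554 0.2084] grasp [0.6518 0.1555 0.0444] yaw_y 164.2 tilt 0.03 w 0.019483707063440055 F 29.9995556473732 ft [ 0.15  0.15 -0.48] q6 0.34
```

Emit:
{"fn": "step_arm", "kwargs": {
  "rows": [
    [0, 0, -0.01, 0, 0, 0],
    [0, 0, -0.005, 0, 0, 0],
    [0, 0, 0, 0, 0, 0],
    [0, 0, 0, 0, 0, 0]
  ]
}}

```text
time: 7.32
position: [0.6519, 0.1549, 0.1929]
tool_rot: [0.798, 0.603, 0.0, 0.0]
ft_force: [-0.1, -0.3, -0.7]
grip_width: 0.0193
grip_force: 30.0
```

Emit:
{"fn": "step_arm", "kwargs": {
  "rows": [
    [0, 0, 0, 0, 0, 0],
    [0, 0, 0, 0, 0, 0],
    [0, 0, 0, 0, 0, 0],
    [0, 0, 0.02, 0, 0, 0],
    [0, 0, 0.05, 0, 0, 0],
    [0, 0, 0.05, 0, 0, 0]
  ],
  "jaw": 0.05
}}

```text
time: 8.07
position: [0.6518, 0.1549, 0.3151]
tool_rot: [0.798, 0.603, 0.0, 0.0]
ft_force: [0.2, 0.4, -0.2]
grip_width: 0.0501
grip_force: 0.0
```

Emit:
{"fn": "step_arm", "kwargs": {
  "rows": [
    [0, -0.043, 0, 0, 0, -9.9],
    [0, -0.043, 0, 0, 0, -9.9],
    [0, -0.043, 0, 0, 0, -9.9],
    [0, -0.043, 0, 0, 0, -9.9],
    [0, -0.043, 0, 0, 0, -9.9],
    [0, -0.043, 0, 0, 0, -9.9],
    [-0.004, -0.043, 0, 0, 0, -9.9],
    [0, 0, 0, 0, 0, 0],
    [0, 0, 0, 0, 0, 0]
  ],
  "jaw": 0.08
}}

```text
time: 9.2
position: [0.6477, -0.1459, 0.3137]
tool_rot: [0.999, 0.043, 0.0, -0.0]
ft_force: [-0.9, 1.0, 0.6]
grip_width: 0.0803
grip_force: 0.0
```

```bash
python3 - <<'E'
from pose import *
pose()
c=cam('wrist'); P=cloud(c).reshape(-1,3)
from m import rect, P as PP
def n(P,x,y,r,a,b): return P[(np.hypot(P[:,0]-x,P[:,1]-y)<r)&(P[:,2]>a)&(P[:,2]<b)]
rect(n(P,.648,-.148,.075,.052,.07),'shaper wrist'); rect(n(PP['top'],.648,-.148,.075,.058,.07),'shaper top')
rect(n(PP['top'],.65,.15,.075,.015,.04),'opener top'); rect(n(PP['scene'],.65,.15,.075,.015,.04),'opener scene')
E
```

```text
t 9.2 tcp [ 0.6477 -0.1459  0.3137] grasp [ 0.6479 -0.1458  0.1497] yaw_y 94.9 tilt 0.05 w 0.08029810011105354 F 0.0 ft [-0.88  0.96  0.65] q6 1.1
shaper wrist c 648.0 -148.7 size 104.0 43.9 longaxis 6.4 z [60.  61.8 63.1] 6379Traceback (most recent call last):
  File "<stdin>", line 6, in <module>
  File "m.py", line 5, in rect
    print(name,'c',round(cx,1),round(cy,1),'size',round(max(w,h),1),round(min(w,h),1),'longaxis',round(np.degrees(np.arctan2(e[1],e[0]))%180,1),'z',np.percentile(q[:,2]*1000,[2,50,98]).round(1),len(q))
                                                                                                                                                    ~~~~~~~~~~~~~^^^^^^^^^^^^^^^^^^^^^^^
    return _quantile_unchecked(
        a, q, axis, out, overwrite_input, method, keepdims, weights)
    return _ureduce(a,
                    func=_quantile_ureduce_func,
    ...<5 lines>...
                    overwrite_input=overwrite_input,
                    method=method)
    r = func(a, **kwargs)
    result = _quantile(arr,
                       quantiles=q,
    ...<2 lines>...
                       out=out,
                       weights=wgt)
    slices_having_nans = np.isnan(arr[-1, ...])
                                  ~~~^^^^^^^^^
IndexError: index -1 is out of bounds for axis 0 with size 0
```

Emit:
{"fn": "step_arm", "kwargs": {
  "rows": [
    [0, -0.0025, -0.04, 0, 0, 1],
    [0, 0, -0.04, 0, 0, 0],
    [0, 0, -0.016, 0, 0, 0],
    [0, 0, -0.006, 0, 0, 0],
    [0, 0, 0, 0, 0, 0],
    [0, 0, 0, 0, 0, 0]
  ]
}}

```text
time: 10.1
position: [0.6485, -0.1487, 0.2123]
tool_rot: [0.999, 0.051, 0.001, 0.001]
ft_force: [-0.7, 0.1, 0.1]
grip_width: 0.0802
grip_force: 0.0
```

Emit:
{"fn": "step_arm", "kwargs": {
  "rows": [
    [0, 0, 0, 0, 0, 0],
    [0, 0, 0, 0, 0, 0],
    [0, 0, 0, 0, 0, 0],
    [0, 0, 0, 0, 0, 0],
    [0, 0, 0, 0, 0, 0]
  ],
  "jaw": 0.0,
  "squeeze": 30
}}

```text
time: 10.72
position: [0.6478, -0.1486, 0.2107]
tool_rot: [0.999, 0.051, -0.0, 0.0]
ft_force: [-0.7, 0.2, 0.7]
grip_width: 0.044
grip_force: 30.0
```

```bash
python3 pose.py
```

```text
t 10.72 tcp [ 0.6478 -0.1486  0.2107] grasp [ 0.6478 -0.1487  0.0467] yaw_y 95.9 tilt 0.0 w 0.04399819032758688 F 29.99554528389126 ft [-0.73  0.2   0.73] q6 1.07
```

Emit:
{"fn": "step_arm", "kwargs": {
  "rows": [
    [0, 0, 0.03, 0, 0, 0],
    [0, 0, 0.05, 0, 0, 0],
    [0, 0, 0.05, 0, 0, 0],
    [-0.019, 0.047, 0, 0, 0, 0],
    [-0.019, 0.047, 0, 0, 0, 0],
    [-0.019, 0.047, 0, 0, 0, 0],
    [-0.019, 0.047, 0, 0, 0, 0],
    [-0.019, 0.047, 0, 0, 0, 0],
    [-0.019, 0.047, 0, 0, 0, 0],
    [-0.019, 0.047, 0, 0, 0, 0],
    [-0.019, 0.047, 0, 0, 0, 0],
    [-0.017, 0.048, 0, 0, 0, 0]
  ]
}}

```text
time: 12.22
position: [0.4778, 0.2767, 0.3404]
tool_rot: [0.999, 0.051, -0.001, 0.0]
ft_force: [0.3, 0.3, -1.4]
grip_width: 0.0434
grip_force: 30.0
```

Emit:
{"fn": "step_arm", "kwargs": {
  "rows": [
    [0, 0, 0, 0, 0, 0],
    [0, 0, 0, 0, 0, 0],
    [0, 0, -0.05, 0, 0, 0],
    [0, 0, -0.05, 0, 0, 0],
    [0, 0, -0.015, 0, 0, 0],
    [0, 0, 0, 0, 0, 0],
    [0, 0, 0, 0, 0, 0]
  ]
}}

```text
time: 13.1
position: [0.48, 0.2753, 0.2274]
tool_rot: [0.999, 0.051, 0.002, -0.0]
ft_force: [0.1, 0.0, -0.9]
grip_width: 0.0438
grip_force: 30.0
```

```bash
python3 pose.py
```

```text
t 13.1 tcp [0.48   0.2753 0.2274] grasp [0.4805 0.2755 0.0634] yaw_y 95.8 tilt 0.21 w 0.04375432197671017 F 29.995958539657295 ft [ 0.14  0.03 -0.94] q6 1.79
```

Emit:
{"fn": "step_arm", "kwargs": {
  "rows": [
    [-0.001, 0, -0.01, 0, 0, 0],
    [0, 0, -0.005, 0, 0, 0],
    [0, 0, 0, 0, 0, 0],
    [0, 0, 0, 0, 0, 0]
  ]
}}

```text
time: 13.6
position: [0.4778, 0.2755, 0.2108]
tool_rot: [0.999, 0.051, -0.0, 0.0]
ft_force: [-0.1, 0.4, -1.6]
grip_width: 0.0441
grip_force: 30.0
```

Emit:
{"fn": "step_arm", "kwargs": {
  "rows": [
    [0, 0, 0, 0, 0, 0],
    [0, 0, 0, 0, 0, 0],
    [0, 0, 0, 0, 0, 0],
    [0, 0, 0.02, 0, 0, 0],
    [0, 0, 0.04, 0, 0, 0],
    [0, 0, 0.05, 0, 0, 0]
  ],
  "jaw": 0.08
}}

```text
time: 14.35
position: [0.4775, 0.2752, 0.321]
tool_rot: [0.999, 0.051, -0.001, 0.0]
ft_force: [0.6, 0.2, -0.3]
grip_width: 0.0796
grip_force: 0.0
```

Emit:
{"fn": "step_arm", "kwargs": {
  "rows": [
    [-0.003, -0.054, 0, 0, 0, 1],
    [-0.003, -0.054, 0, 0, 0, 1],
    [-0.003, -0.054, 0, 0, 0, 1],
    [-0.003, -0.054, 0, 0, 0, 1],
    [-0.003, -0.054, 0, 0, 0, 1],
    [-0.003, -0.054, 0, 0, 0, 0],
    [-0.003, -0.054, 0, 0, 0, 0],
    [-0.003, -0.054, 0, 0, 0, 0],
    [-0.003, -0.054, 0, 0, 0, 0],
    [0, -0.056, 0, 0, 0, 0],
    [0, 0, 0, 0, 0, 0],
    [0, 0, 0, 0, 0, 0]
  ]
}}

```text
time: 15.85
position: [0.4503, -0.2661, 0.3205]
tool_rot: [0.996, 0.094, -0.001, -0.001]
ft_force: [0.4, -0.0, -0.4]
grip_width: 0.0798
grip_force: 0.0
```

```bash
cat > m2.py <<'E'
from pose import *
import sys
from m import rect, P as PP, C
pose()
c=cam('wrist'); PP['wrist']=cloud(c).reshape(-1,3)
cv2.imwrite(sys.argv[1],c['pixels'])
def n(P,x,y,r,a,b): return P[(np.hypot(P[:,0]-x,P[:,1]-y)<r)&(P[:,2]>a)&(P[:,2]<b)]
for s in sys.argv[2:]:
    l,*v=s.split(','); v=list(map(float,v))
    for k in PP:
        q=n(PP[k],*v)
        if len(q)>40: rect(q,l+' '+k)
E
python3 m2.py pics/w3.png clog,.4515,-.268,.075,.018,.06 heel,.4515,-.268,.075,.044,.06 shaper,.479,.275,.075,.055,.072 opener,.651,.151,.075,.015,.03 vase,.61,-.004,.045,.06,.1
```

```text
t 15.95 tcp [ 0.4505 -0.265   0.3206] grasp [ 0.4503 -0.2648  0.1566] yaw_y 101.0 tilt 0.11 w 0.0799108336654011 F 0.0 ft [-0.03  0.13  0.05] q6 0.63
clog top c 459.5 -281.4 size 111.7 45.0 longaxis 34.3 z [22.4 50.  53.8] 325
clog scene c 453.8 -266.8 size 120.0 48.1 longaxis 10.9 z [19.7 43.3 51. ] 721
clog wrist c 451.4 -269.2 size 119.0 48.2 longaxis 11.1 z [31.9 48.1 50.2] 7380
heel top c 495.1 -262.0 size 48.1 25.6 longaxis 92.7 z [45.5 50.3 53.9] 283
heel scene c 480.7 -261.8 size 63.4 48.1 longaxis 10.4 z [45.3 49.1 51.5] 357
heel wrist c 480.3 -263.5 size 60.0 48.1 longaxis 11.0 z [47.  48.9 50.3] 4378
shaper top c 476.8 274.7 size 102.5 45.8 longaxis 6.3 z [58.3 63.  66.7] 1133
shaper scene c 481.0 276.9 size 103.5 45.5 longaxis 5.8 z [55.8 62.2 67.3] 455
opener top c 628.8 158.4 size 120.2 75.8 longaxis 67.6 z [16.  19.9 23.7] 721
opener scene c 651.0 152.1 size 119.0 39.7 longaxis 73.2 z [15.3 19.2 21.1] 560
vase top c 608.5 -5.0 size 31.9 26.9 longaxis 89.1 z [60.6 89.1 93.4] 239
vase scene c 615.1 -3.6 size 29.3 26.6 longaxis 127.0 z [60.6 77.6 90.5] 239
```

Scene and wrist agree on the clog insert, at (451.5, -269), and the placings of the shaper and opener are good. I grasp the clog insert now and turn it 40° on the way so the gripper body stays clear of the vase.

Emit:
{"fn": "step_arm", "kwargs": {
  "rows": [
    [0.001, -0.004, -0.05, 0, 0, 0],
    [0, 0, -0.05, 0, 0, 0],
    [0, 0, -0.016, 0, 0, 0],
    [0, 0, -0.006, 0, 0, 0],
    [0, 0, 0, 0, 0, 0],
    [0, 0, 0, 0, 0, 0]
  ]
}}

```text
time: 16.75
position: [0.4523, -0.2709, 0.2002]
tool_rot: [0.995, 0.095, 0.001, 0.001]
ft_force: [-0.4, 0.8, 0.1]
grip_width: 0.0798
grip_force: 0.0
```

Emit:
{"fn": "step_arm", "kwargs": {
  "rows": [
    [0, 0, 0, 0, 0, 0],
    [0, 0, 0, 0, 0, 0],
    [0, 0, 0, 0, 0, 0],
    [0, 0, 0, 0, 0, 0],
    [0, 0, 0, 0, 0, 0]
  ],
  "jaw": 0.0,
  "squeeze": 20
}}

```text
time: 17.38
position: [0.4518, -0.2705, 0.1988]
tool_rot: [0.995, 0.095, -0.0, -0.0]
ft_force: [-0.3, 0.6, 1.2]
grip_width: 0.0478
grip_force: 20.0
```

Emit:
{"fn": "step_arm", "kwargs": {
  "rows": [
    [0, 0, 0.03, 0, 0, 0],
    [0, 0, 0.06, 0, 0, 0],
    [0.033, 0.021, 0, 0, 0, -8],
    [0.033, 0.021, 0, 0, 0, -8],
    [0.033, 0.021, 0, 0, 0, -8],
    [0.033, 0.021, 0, 0, 0, -8],
    [0.033, 0.021, 0, 0, 0, -8],
    [0.036, 0.02, 0, 0, 0, 0],
    [0, 0, 0, 0, 0, 0],
    [0, 0, -0.05, 0, 0, 0],
    [0, 0, 0, 0, 0, 0],
    [0, 0, 0, 0, 0, 0]
  ]
}}

```text
time: 18.88
position: [0.6526, -0.1461, 0.2393]
tool_rot: [0.968, -0.252, -0.0, 0.0]
ft_force: [0.5, -0.5, -0.3]
grip_width: 0.048
grip_force: 20.0
```

```bash
python3 pose.py
```

```text
t 18.88 tcp [ 0.6526 -0.1461  0.2393] grasp [ 0.6525 -0.1462  0.0753] yaw_y 60.8 tilt 0.01 w 0.047999341931179364 F 19.999584001488984 ft [ 0.52 -0.48 -0.28] q6 1.69
```

Emit:
{"fn": "step_arm", "kwargs": {
  "rows": [
    [0, 0.002, -0.025, 0, 0, 0],
    [0, 0, -0.01, 0, 0, 0],
    [0, 0, -0.0045, 0, 0, 0],
    [0, 0, 0, 0, 0, 0],
    [0, 0, 0, 0, 0, 0]
  ]
}}

```text
time: 19.5
position: [0.6532, -0.1438, 0.2001]
tool_rot: [0.968, -0.251, 0.001, 0.0]
ft_force: [-0.5, 0.2, -0.0]
grip_width: 0.0479
grip_force: 20.0
```

Emit:
{"fn": "step_arm", "kwargs": {
  "rows": [
    [0, 0, 0, 0, 0, 0],
    [0, 0, 0, 0, 0, 0],
    [0, 0, 0, 0, 0, 0],
    [0, 0, 0.02, 0, 0, 0],
    [0, 0, 0.04, 0, 0, 0],
    [0, 0, 0.05, 0, 0, 0]
  ],
  "jaw": 0.08
}}

```text
time: 20.25
position: [0.6526, -0.1435, 0.3107]
tool_rot: [0.968, -0.251, -0.001, -0.0]
ft_force: [0.4, 0.5, 0.7]
grip_width: 0.0798
grip_force: 0.0
```

Emit:
{"fn": "step_arm", "kwargs": {
  "rows": [
    [-0.034, 0.032, 0, 0, 0, 6],
    [-0.034, 0.032, 0, 0, 0, 6],
    [-0.034, 0.032, 0, 0, 0, 6],
    [-0.034, 0.032, 0, 0, 0, 6],
    [-0.033, 0.032, 0, 0, 0, 6],
    [0, 0, 0, 0, 0, 0],
    [0, 0, 0, 0, 0, 0],
    [0, 0, 0, 0, 0, 0]
  ],
  "jaw": 0.085
}}

```text
time: 21.25
position: [0.4852, 0.0156, 0.3099]
tool_rot: [1.0, 0.007, 0.001, 0.0]
ft_force: [-0.4, 0.3, -0.3]
grip_width: 0.0852
grip_force: 0.0
```

```bash
python3 m2.py pics/w4.png pw,.484,.016,.05,.015,.06 pwtop,.484,.016,.05,.046,.06 clog,.653,-.144,.075,.02,.06 vase,.61,-.004,.045,.06,.1; python3 - <<'E'
from h import *
E
python3 circ.py
```

```text
t 21.35 tcp [0.4848 0.0157 0.3094] grasp [0.485  0.0156 0.1454] yaw_y 90.8 tilt 0.08 w 0.08477433622561836 F 0.0 ft [ 1.17  0.4  -0.81] q6 1.36
pw scene c 489.2 17.2 size 54.3 54.3 longaxis 124.9 z [16.1 42.5 54.3] 511
pw wrist c 485.0 15.2 size 56.7 55.8 longaxis 71.7 z [21.5 48.5 54. ] 4180
pwtop scene c 486.0 16.1 size 46.5 46.1 longaxis 129.6 z [46.4 50.4 54.6] 216
pwtop wrist c 484.1 15.7 size 48.0 47.6 longaxis 42.1 z [46.2 50.4 54.1] 2880
clog top c 651.0 -144.0 size 118.9 48.0 longaxis 151.0 z [29.6 43.3 53.4] 1475
clog scene c 653.8 -142.5 size 121.6 49.9 longaxis 150.9 z [21.6 41.  51. ] 1363
clog wrist c 614.4 -129.9 size 56.2 34.7 longaxis 86.8 z [22.2 33.1 40. ] 4027
vase top c 608.3 -5.0 size 31.9 27.1 longaxis 90.7 z [60.6 88.8 93.2] 232
vase scene c 614.7 -3.9 size 27.9 26.0 longaxis 37.5 z [60.4 79.  90.7] 235
vase wrist c 607.5 -3.8 size 30.7 22.9 longaxis 74.4 z [60.6 88.1 90. ] 2092
green_plate top [477.3 274.6] res 0.3307679870204472 32
cork_mat top [ 452.  -262.7] res 0.31327056174440193 36
green_plate scene [481.1 276.7] res 0.6689530649451291 26
cork_mat scene none
```

View pics/w4.png

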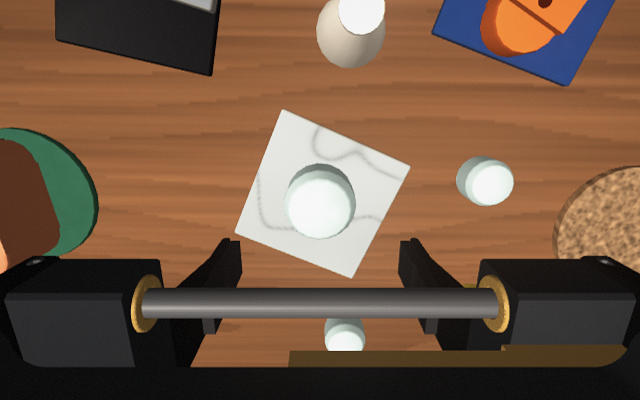

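The wrist view shows the 58 mm puck on the marble at (320,202), centred between the fingers, with the vase clear at (350,30). I go down.

Emit:
{"fn": "step_arm", "kwargs": {
  "rows": [
    [-0.001, 0, -0.05, 0, 0, 0],
    [0, 0, -0.045, 0, 0, 0],
    [0, 0, -0.015, 0, 0, 0],
    [0, 0, -0.0055, 0, 0, 0],
    [0, 0, 0, 0, 0, 0],
    [0, 0, 0, 0, 0, 0]
  ]
}}

```text
time: 22.45
position: [0.4833, 0.0164, 0.1949]
tool_rot: [1.0, 0.008, 0.001, 0.0]
ft_force: [-0.9, -0.7, -0.1]
grip_width: 0.0849
grip_force: 0.0
```

Emit:
{"fn": "step_arm", "kwargs": {
  "rows": [
    [0, 0, 0, 0, 0, 0],
    [0, 0, 0, 0, 0, 0],
    [0, 0, 0, 0, 0, 0],
    [0, 0, 0, 0, 0, 0],
    [0, 0, 0, 0, 0, 0]
  ],
  "jaw": 0.0,
  "squeeze": 35
}}

```text
time: 23.08
position: [0.4829, 0.0163, 0.1939]
tool_rot: [1.0, 0.008, 0.0, 0.0]
ft_force: [0.3, -1.0, 3.6]
grip_width: 0.0572
grip_force: 35.0
```

Emit:
{"fn": "step_arm", "kwargs": {
  "rows": [
    [0, 0, 0.01, 0, 0, 0],
    [0, 0, 0.02, 0, 0, 0],
    [0, 0, 0.04, 0, 0, 0],
    [0, 0, 0, 0, 0, 0]
  ]
}}

```text
time: 23.58
position: [0.4836, 0.0164, 0.266]
tool_rot: [1.0, 0.008, 0.003, 0.001]
ft_force: [1.4, -0.6, -2.7]
grip_width: 0.0572
grip_force: 35.0
```

```bash
python3 m2.py pics/w5.png pw,.484,.016,.06,.06,.14
```

```text
t 23.68 tcp [0.4825 0.0165 0.2638] grasp [0.4826 0.0165 0.0998] yaw_y 90.9 tilt 0.0 w 0.05723985533942208 F 34.99991429118154 ft [-0.57 -0.01 -3.72] q6 1.36
pw scene c 491.7 18.5 size 88.5 48.9 longaxis 88.9 z [ 81.  112.3 135.6] 873
pw wrist c 487.1 18.6 size 80.2 53.3 longaxis 70.7 z [ 82.5 116.6 135.1] 13340
```

Emit:
{"fn": "step_arm", "kwargs": {
  "rows": [
    [-0.005, -0.046, 0, 0, 0, 0],
    [-0.005, -0.046, 0, 0, 0, 0],
    [-0.005, -0.046, 0, 0, 0, 0],
    [-0.005, -0.046, 0, 0, 0, 0],
    [-0.005, -0.046, 0, 0, 0, 0],
    [-0.005, -0.0475, 0, 0, 0, 0],
    [0, 0, 0, 0, 0, 0],
    [0, 0, -0.03, 0, 0, 0],
    [0, 0, -0.02, 0, 0, 0],
    [0, 0, -0.01, 0, 0, 0],
    [0, 0, 0, 0, 0, 0],
    [0, 0, 0, 0, 0, 0]
  ]
}}

```text
time: 25.22
position: [0.4531, -0.2609, 0.2041]
tool_rot: [1.0, 0.008, 0.0, 0.0]
ft_force: [-0.0, 0.2, -2.9]
grip_width: 0.0574
grip_force: 35.0
```

```bash
python3 pose.py
```

```text
t 25.23 tcp [ 0.4531 -0.2609  0.2041] grasp [ 0.4532 -0.261   0.0401] yaw_y 90.9 tilt 0.03 w 0.057376201286065444 F 34.99991717388639 ft [-0.02  0.17 -2.86] q6 0.82
```

Emit:
{"fn": "step_arm", "kwargs": {
  "rows": [
    [0, 0, -0.004, 0, 0, 0],
    [0, 0, -0.003, 0, 0, 0],
    [0, 0, -0.0015, 0, 0, 0],
    [0, 0, -0.001, 0, 0, 0],
    [0, 0, -0.0005, 0, 0, 0],
    [0, 0, -0.0005, 0, 0, 0],
    [0, 0, 0, 0, 0, 0],
    [0, 0, 0, 0, 0, 0]
  ]
}}

```text
time: 26.22
position: [0.4528, -0.2611, 0.1939]
tool_rot: [1.0, 0.008, 0.0, 0.0]
ft_force: [-1.4, 0.7, 6.5]
grip_width: 0.057
grip_force: 35.0
```

Emit:
{"fn": "step_arm", "kwargs": {
  "rows": [
    [0, 0, 0, 0, 0, 0],
    [0, 0, 0, 0, 0, 0],
    [0, 0, 0, 0, 0, 0],
    [0, 0, 0.02, 0, 0, 0],
    [0, 0, 0.05, 0, 0, 0],
    [0, 0, 0.055, 0, 0, 0]
  ],
  "jaw": 0.085
}}

```text
time: 26.98
position: [0.4526, -0.261, 0.3187]
tool_rot: [1.0, 0.008, -0.001, -0.001]
ft_force: [1.1, -1.7, -0.2]
grip_width: 0.0849
grip_force: 0.0
```

Emit:
{"fn": "step_arm", "kwargs": {
  "rows": [
    [0.025, 0.052, 0, 0, 0, 9.2],
    [0.025, 0.052, 0, 0, 0, 9.2],
    [0.025, 0.052, 0, 0, 0, 9.2],
    [0.025, 0.052, 0, 0, 0, 9.2],
    [0.025, 0.052, 0, 0, 0, 9.2],
    [0.025, 0.052, 0, 0, 0, 9.2],
    [0.025, 0.052, 0, 0, 0, 9.2],
    [0.024, 0.052, 0, 0, 0, 9.2],
    [0, 0, 0, 0, 0, 0],
    [0, 0, 0, 0, 0, 0],
    [0, 0, 0, 0, 0, 0]
  ],
  "jaw": 0.05
}}

```text
time: 28.35
position: [0.6514, 0.1535, 0.318]
tool_rot: [0.797, 0.604, -0.001, -0.0]
ft_force: [0.2, 0.2, 0.7]
grip_width: 0.0498
grip_force: 0.0
```

```bash
python3 m2.py pics/w6.png opener,.651,.151,.075,.013,.03 pw,.4535,-.261,.05,.015,.06 vase,.61,-.004,.045,.06,.1
```

```text
t 28.45 tcp [0.6516 0.1534 0.3183] grasp [0.6515 0.1533 0.1543] yaw_y 164.3 tilt 0.04 w 0.050125056173954165 F 0.0 ft [-0.33  0.66  0.76] q6 0.34
opener top c 639.0 118.7 size 94.5 55.6 longaxis 176.3 z [14.2 19.8 23.4] 301
opener scene c 651.7 151.9 size 119.3 39.6 longaxis 73.8 z [13.4 19.1 21.3] 605
opener wrist c 651.1 150.6 size 120.1 37.8 longaxis 75.5 z [16.3 18.7 20.1] 3433
pw top c 452.8 -260.6 size 56.4 55.7 longaxis 91.7 z [19.3 49.5 57.2] 800
pw scene c 459.6 -258.2 size 54.4 50.6 longaxis 75.5 z [17.  42.6 54.3] 521
vase top c 608.2 -4.9 size 32.3 27.2 longaxis 84.3 z [60.4 88.9 93.1] 240
vase scene c 615.5 -3.7 size 30.3 25.5 longaxis 85.4 z [60.7 77.6 90.6] 241
```

Emit:
{"fn": "step_arm", "kwargs": {
  "rows": [
    [0.0005, 0.001, -0.05, 0, 0, 0],
    [0, 0, -0.05, 0, 0, 0],
    [0, 0, -0.018, 0, 0, 0],
    [0, 0, -0.0065, 0, 0, 0],
    [0, 0, 0, 0, 0, 0],
    [0, 0, 0, 0, 0, 0]
  ]
}}

```text
time: 29.25
position: [0.6532, 0.156, 0.1957]
tool_rot: [0.796, 0.605, 0.002, 0.001]
ft_force: [1.1, 0.1, -0.4]
grip_width: 0.05
grip_force: 0.0
```

Emit:
{"fn": "step_arm", "kwargs": {
  "rows": [
    [0, 0, 0, 0, 0, 0],
    [0, 0, 0, 0, 0, 0],
    [0, 0, 0, 0, 0, 0],
    [0, 0, 0, 0, 0, 0],
    [0, 0, 0.03, 0, 0, 0],
    [0, 0, 0.05, 0, 0, 0],
    [0, 0, 0.05, 0, 0, 0]
  ],
  "jaw": 0.0,
  "squeeze": 30
}}

```text
time: 30.12
position: [0.652, 0.1559, 0.3241]
tool_rot: [0.796, 0.605, -0.001, -0.001]
ft_force: [1.1, -0.2, -1.6]
grip_width: 0.0199
grip_force: 30.0
```

Emit:
{"fn": "step_arm", "kwargs": {
  "rows": [
    [-0.021, -0.017, 0, 0, 0, -9],
    [-0.021, -0.017, 0, 0, 0, -9],
    [-0.021, -0.017, 0, 0, 0, -9],
    [-0.021, -0.017, 0, 0, 0, -9],
    [-0.021, -0.017, 0, 0, 0, -9],
    [-0.021, -0.017, 0, 0, 0, -9],
    [-0.021, -0.018, 0, 0, 0, -9],
    [-0.022, -0.018, 0, 0, 0, -9],
    [0, 0, 0, 0, 0, 0],
    [0, 0, 0, 0, 0, 0]
  ]
}}

```text
time: 31.38
position: [0.484, 0.018, 0.3239]
tool_rot: [1.0, 0.022, 0.001, 0.0]
ft_force: [-1.0, 1.0, -2.0]
grip_width: 0.0199
grip_force: 30.0
```

```bash
python3 pose.py
```

```text
t 31.38 tcp [0.484  0.018  0.3239] grasp [0.4843 0.018  0.1599] yaw_y 92.5 tilt 0.09 w 0.01994537295294769 F 29.994713366031647 ft [-1.04  1.04 -2.04] q6 1.33
```

Emit:
{"fn": "step_arm", "kwargs": {
  "rows": [
    [0, -0.0015, -0.05, 0, 0, 0],
    [0, 0, -0.05, 0, 0, 0],
    [0, 0, -0.02, 0, 0, 0],
    [0, 0, -0.006, 0, 0, 0],
    [0, 0, -0.003, 0, 0, 0],
    [0, 0, 0, 0, 0, 0],
    [0, 0, 0, 0, 0, 0]
  ]
}}

```text
time: 32.25
position: [0.4837, 0.0164, 0.1956]
tool_rot: [1.0, 0.022, 0.001, 0.0]
ft_force: [-0.4, 0.3, -1.4]
grip_width: 0.0192
grip_force: 30.0
```

Emit:
{"fn": "step_arm", "kwargs": {
  "rows": [
    [0, 0, 0, 0, 0, 0],
    [0, 0, 0, 0, 0, 0],
    [0, 0, 0, 0, 0, 0],
    [0, 0, 0.02, 0, 0, 0],
    [0, 0, 0.05, 0, 0, 0],
    [0, 0, 0.06, 0, 0, 0]
  ],
  "jaw": 0.05
}}

```text
time: 33.0
position: [0.483, 0.0164, 0.3253]
tool_rot: [1.0, 0.022, -0.001, -0.0]
ft_force: [1.2, 0.1, 0.1]
grip_width: 0.0496
grip_force: 0.0
```

Emit:
{"fn": "step_arm", "kwargs": {
  "rows": [
    [-0.02, 0.05, 0.03, 0, 0, 0],
    [-0.02, 0.06, 0.02, 0, 0, 0],
    [-0.02, 0.05, 0.02, 0, 0, 0],
    [-0.01, 0.05, 0, 0, 0, 0],
    [0, 0.05, 0, 0, 0, 0],
    [0, 0.05, 0, 0, 0, 0],
    [0, 0.04, 0, 0, 0, 0],
    [0, 0, 0, 0, 0, 0],
    [0, 0, 0, 0, 0, 0],
    [0, 0, 0, 0, 0, 0]
  ]
}}

```text
time: 34.25
position: [0.4145, 0.3618, 0.3935]
tool_rot: [1.0, 0.021, -0.0, 0.0]
ft_force: [-0.8, -0.7, -0.3]
grip_width: 0.0501
grip_force: 0.0
```

```bash
python3 m2.py pics/w7.png opener,.48,.0165,.075,.013,.03 pw,.4535,-.261,.05,.015,.06 clog,.653,-.144,.075,.02,.06 shaper,.479,.275,.075,.055,.072 vase,.61,-.004,.045,.06,.1; python3 - <<'E'
from h import *
a=cam('top')['pixels'][60:320,120:540]; cv2.imwrite('pics/t2.png',cv2.resize(a,(800,495),interpolation=cv2.INTER_CUBIC))
E
```

```text
t 34.35 tcp [0.4147 0.3619 0.3936] grasp [0.4146 0.3618 0.2296] yaw_y 92.4 tilt 0.03 w 0.05005947872203851 F 0.0 ft [1.35 0.4  0.58] q6 2.04
opener top c 482.9 28.1 size 120.5 84.5 longaxis 162.7 z [13.8 20.3 23.7] 740
opener scene c 479.9 18.1 size 121.4 37.7 longaxis 1.3 z [13.5 19.  21.2] 315
opener wrist c 463.6 29.6 size 97.0 13.0 longaxis 15.1 z [13.2 17.5 20. ] 482
pw top c 452.9 -260.9 size 57.2 57.0 longaxis 115.0 z [20.9 49.5 57.4] 798
pw scene c 459.2 -257.9 size 55.6 52.1 longaxis 122.5 z [16.4 42.2 54.3] 525
clog top c 651.3 -144.1 size 119.2 48.0 longaxis 151.1 z [29.6 43.2 53.2] 1473
clog scene c 654.6 -142.8 size 118.9 49.6 longaxis 151.2 z [21.4 41.1 50.9] 1363
shaper top c 476.7 274.7 size 102.6 45.2 longaxis 6.1 z [58.  63.1 66.6] 1131
shaper scene c 480.9 276.4 size 102.3 46.2 longaxis 7.4 z [55.7 62.3 68.5] 456
shaper wrist c 477.9 275.3 size 103.5 44.8 longaxis 6.1 z [58.4 61.8 63.4] 4620
vase top c 608.4 -5.0 size 31.9 26.9 longaxis 90.4 z [60.8 88.8 93.1] 235
vase scene c 615.4 -3.8 size 29.2 26.7 longaxis 130.1 z [60.9 77.4 90.5] 240
```

View pics/t2.png

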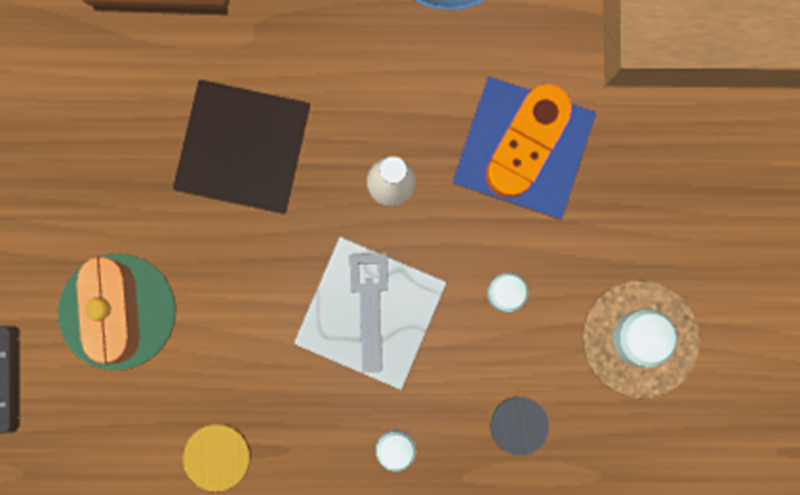

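The picture shows all four things on their homes, each measured within a few mm of centre. The slate at (243,147) is empty, the vase at (392,180) has not moved, and the gripper is clear.

```bash
python3 -c "
from rig import hand_in
print(hand_in())"
```

```text
the job is handed in; nothing more can be done
None
```

The job is handed in: the shaper is on green, the paperweight on cork, the clog insert on blue and the opener on marble, each measured within a few mm of centre, with the slate empty and the vase where it was.

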